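Fetch the vial from behind the bottles and set it in the reader

ROBOT

A 7-joint arm with a two-finger parallel gripper is mounted at the origin on a cart in front of the work surface, level with it; the furniture and walls round the work are solid. World frame = base frame: x ahead of the robot, y to its left, z up, the work surface at z = 0. Lengths are in m, angles in rad, forces in N, time in s.
With the tool pointing down it reaches from about 0.4 to 0.85 m from the base axis. Payload 6.9 kg.
Tool frame: the origin (TCP) lies at the very end of the fingers, on their centre line; the grasp point (between the pads) lies bot.grip_point_offset behind it (bot.grip_point_offset is the distance from the TCP to the grasp point, in m); z points along the fingers, y is the line along which they close (so a half turn about z gives the same grasp; the last joint's range is limited). The gripper opens to 85 mm and grips with 20 to 120 N. Pads are 22 mm wide; open, the fingers measure 114 mm over their backs; the gripper's body (76 mm by 85 mm) begins 54 mm behind the grasp point. The pads swing forward as they close: fully open they stand 13 mm farther back than shut.
Start: joints at [1.353, 0.507, -0.238, 1.5, 0.126, 1.149, -0.155], TCP at [0.199, -0.593, 0.231] pointing down, gripper open.
Joint ranges: [-3.08, 3.08], [-0.24, 2.05], [-1.43, 1.35], [0, 2.5], [-1.52, 4.66], [0.17, 1.96], [-2.89, 2.89]. Speed limits (rad/s): [2.39, 2.39, 3.14, 3.14, 3.14, 3.14, 3.14].

INTERFACE

Orientations are given as a unit quaternion [w, x, y, z].
In Python, from bench import bot gives the robot as it stands. The module is installed in compiled form; this text tells all that it offers.
- The arm moves only by the tool move_arm, never from a script. Its argument "plan" is a list of rows, each an object of numbers: "tx", "ty", "tz": the shift along the world's x, y, z in mm; "ax", "ay", "az": the turn, a rotation vector about the world's x, y, z in rad; "hand": the opening, from 0 (shut) to 1 (fully open). In form: [{"tx": .., "ty": .., "tz": .., "ax": .., "ay": .., "az": .., "hand": ..}, ...]. A call has 1 to 8 rows; each row is the pose to reach, as a shift and turn from the pose commanded when the call began; what a row does not reach only later rows make up. A row lasts 1/8 s, in which the tool goes at most 62.5 mm and 10.7 degrees, less where a joint would pass 70% of its speed; a pose out of reach is approached as far as the arm can. A call with a gripper value outside its range is refused whole. The fingers move at their own pace and stop on an object; the grip force is fixed at half the most. Time passes only in rows, so rows that repeat a pose let the fingers close. It gives the time, the measured TCP pose, the force, the opening and the grip force at its end, in the units of the state.
- bot.state(): the state, without advancing time (a new reading comes with each control period).
- bot.camera(name): name is "scene" or "top" or "wrist"; returns a dict with "frame" (420x560x3 uint8, red, green, blue), "z_map" (420x560 float32, m along the optical axis (not along the pixel's ray), 0 where there is no reading), "fov_y" (degrees; the focal length in pixels is half the picture's height over the tangent of half this angle, whatever the lens; pixels are square), "cx", "cy" (the principal point, pixels), "R" (3x3) and "t" (3): a world point X has camera coordinates R X + t; the wrist camera has in their place "T_tool_cam" (4x4, takes a point from camera to tool coordinates, whose origin is the TCP and whose axes are the flange's). Camera axes: x right, y down, z forward; pixel columns grow to the right and rows downward; lengths in m; the calibration is good to about 2 mm. A picture is of the moment at which its call begins: read the wrist's pose just before it.
- bot.finish_job(): hands the job in; it is judged then, once.
The state is a dict: "time_s": time; "qpos": joint angles; "dq": joint speeds; "effort": joint torques, N m; "tcp_pos": TCP position; "eef_rot": TCP orientation; "contact_force": force on the tool from outside, world axes, zero at the start; "wrist_torque": the same for the moment, N m; "grip_width": finger opening in m; "gripper_force": force on a finger pad.
Only numpy, scipy, OpenCV 4.12 (cv2) and the standard library are available. Lean on these libraries where they do the work, as an engineer would, in place of code of your own. Each camera call takes 0.05 s, during which the arm holds its last target. There are 200 camera calls.

TASK

The sample vial with the white cap stands behind two screw-cap bottles on the wooden bottle stand and has to go into the round well of the white vial reader. First move both bottles to the black rubber mat and let go of them, then set the vial upright in the well, and after that put each bottle back on the stand in its own place, where it stood before. Keep bottles and vial upright throughout, and leave the timer and the beaker alone.

Things in the scene. Friction and masses are not known exactly. Their poses are not given: they have to be found in the camera images.
- big_bottle: The larger clear glass bottle with a blue screw cap (fixed on), loose. Body 86 mm across, 181 mm high with the cap. Origin at the centre of its underside, z up. Grasp the cap from above: the cap is 44 mm across and is its top 18 mm (z = 163 to 181 mm over the origin); below it the neck widens at once into the shoulder, so grip the cap only. Mass about 0.4 kg.
- small_bottle: The smaller clear glass bottle with a blue screw cap (fixed on), loose. Body 70 mm across, 143 mm high with the cap. Origin at the centre of its underside, z up. Grasp the cap from above: the cap is 44 mm across, and is its top 14 mm (z = 129 to 143 mm over the origin); below it the neck widens at once into the shoulder, so grip the cap only. Mass about 0.26 kg.
- vial: Small glass sample vial with a white screw cap (fixed on), loose, 24 mm across, 54 mm high; the cap, 22 mm across, is its top 12 mm. Origin at the centre of its underside, z up. The only vial here.
- stand: Fixed flat wooden board, 130 mm (x) by 196 mm (y), its top 10 mm above the bench, with outlined places: two 92 mm circles for the bottles near (-20, +50) and (-20, -50) mm, a 30 mm one for the vial near (+30, 0) mm. Origin at its centre at bench level, z up, x away from the robot (yaw up to 0.15 rad). Which bottle stands on which circle varies.
- mat: Fixed black rubber mat, the side area, 110 mm (x) by 210 mm (y), 6 mm thick. Origin at its centre at bench level, z up, x away from the robot (yaw up to 0.06 rad). It lies beside the stand, to its left or right; both bottles find room on it side by side along y (about 100 mm apart).
- reader: Fixed low white instrument, the vial reader, 90 mm by 80 mm, top 28 mm above the bench, with a dark round well on top: inner diameter 44 mm, floor 30 mm and rim 42 mm above the bench. Origin on the well's axis at bench level, z up; the screen and keys lie 40 mm from the well toward -x of its frame. A vial in the well stands on its floor.
- timer: Small white wedge-shaped timer, 35 x 62 x 52 mm high, loose, a bystander on the bench at the right. Origin at the centre of its underside.
- beaker: Clear glass beaker, 83 x 92 mm across, 118 mm high, loose, a bystander on the bench at the left. Origin at the centre of its underside.
Not all that is in view belongs to the job. Leave any purple look-alike of the big_bottle alone.

How it is judged:
By the outcome, as a careful person would: the job done as asked, in the order asked, and still so for the second after the job is handed in, with the robot touching nothing.
It also fails if it takes over 99 s, if anything falls off the work surface, if the arm or the gripper's body presses on something with over 40 N, if the wrist force passes 120 N, or if a joint passes its speed limit or range.

## Working session

There is one attempt and no reset: what is moved stays moved. The work goes in short steps, Python scripts to look and compute and a tool call to move; the robot and the scene stay as the last step left them, time stands still between calls to the robot, and variables do not carry over. Pictures are saved under pics/ and viewed, at most 14 in all, crops included, and the job is handed in when it is done.

Besides the shell and the picture viewer there is one more tool, called after "Request:" by a JSON object that holds its "fn" and its "kwargs", one argument or row to a line. move_arm: Moves the arm, as the interface text tells. Its arguments: {"type":"object","properties":{"plan":{"type":"array"}},"required":["plan"]}

```bash
mkdir -p pics; python3 - <<'E'
from bench import bot
import cv2,pickle
s=bot.state();print(s,bot.grip_point_offset)
d={}
for n in("scene","top"):
    c=bot.camera(n);d[n]=c;cv2.imwrite(f"pics/{n}0.png",c["frame"][:,:,::-1])
    print(n,c["fov_y"],c["cx"],c["cy"],c["R"],c["t"])
pickle.dump(d,open("d0.pkl","wb"))
E
```

```text
{'time_s': 0.0, 'qpos': array([ 1.35251268,  0.5083579 , -0.23748957,  1.50115053,  0.125654  ,
        1.14892494, -0.15478628]), 'dq': array([-1.92417808e-04, -1.68108321e-03, -3.17464633e-03, -5.85228148e-04,
       -2.01332678e-04, -9.76612967e-08,  2.77766382e-04]), 'effort': array([-9.84200778e-04, -6.20597649e+01, -2.18738906e+00, -2.49657387e+01,
        1.26112474e-02,  1.18582713e-02, -4.04255411e-05]), 'tcp_pos': array([ 0.19860084, -0.59205432,  0.2304099 ]), 'eef_rot': array([-9.16096924e-04,  9.86925027e-01,  1.61177318e-01, -1.56113951e-04]), 'contact_force': array([-0.11348947,  0.2151936 , -0.34636483]), 'wrist_torque': array([ 0.00175338,  0.03717139, -0.03085895]), 'gripper_force': 0.0, 'grip_width': 0.0856736586507316} 0.0187
scene 55.887062774363145 282.38481804599996 207.63385815420412 [[ 0.21449073 -0.97668106  0.00937209]
 [-0.77629852 -0.17629188 -0.60521218]
 [ 0.59275149  0.12253686 -0.79600904]] [0.15152669 0.43349566 0.58560851]
top 52.355138385419274 278.9118880800372 210.96836177909614 [[ 0.49926968 -0.86644012  0.00336371]
 [-0.82542001 -0.47680591 -0.30222165]
 [ 0.2634608   0.14811363 -0.95323174]] [-0.02798387  0.52528548  0.84181243]
```

View pics/top0.png

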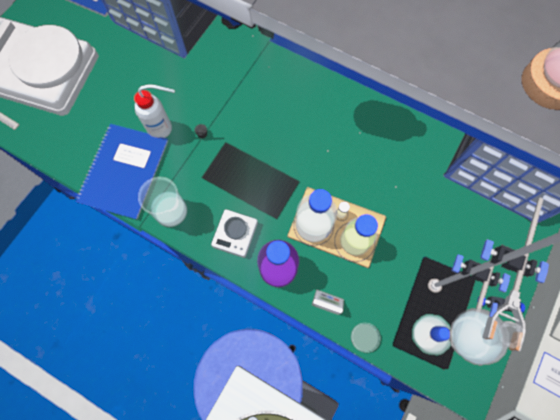

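View pics/scene0.png

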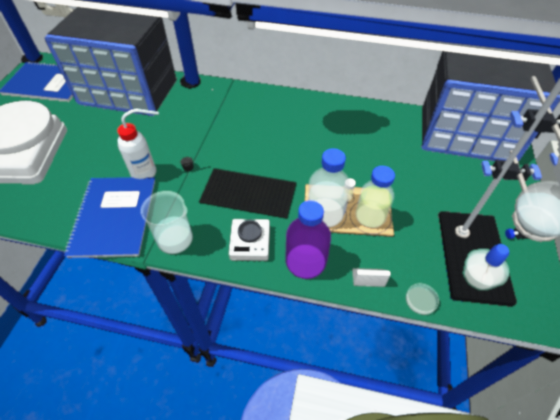

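Both pictures show: in the top view, the big bottle cap at (320,200), the small one at (366,225), the vial cap at (343,210), the mat around (251,180), the reader well at (236,229) and the purple look-alike at (278,255). The mat lies to the left of the stand.

```bash
cat > h.py <<'E'
import numpy as np,cv2,pickle
def ray(c,uv):
    f=210/np.tan(np.radians(c["fov_y"]/2))
    uv=np.atleast_2d(uv).astype(float)
    d=np.c_[(uv[:,0]-c["cx"])/f,(uv[:,1]-c["cy"])/f,np.ones(len(uv))]
    return -c["R"].T@c["t"], d@c["R"]
def plane(c,uv,z):
    o,d=ray(c,uv); return o+d*((z-o[2])/d[:,2])[:,None]
def cloud(c):
    v,u=np.mgrid[0:420,0:560]; o,d=ray(c,np.c_[u.ravel(),v.ravel()])
    return (o+d*c["z_map"].ravel()[:,None]).reshape(420,560,3)
def blobs(m,amin=15):
    n,l,s,ce=cv2.connectedComponentsWithStats(m.astype(np.uint8))
    return [(s[i,4],ce[i],l==i) for i in range(1,n) if s[i,4]>=amin]
E
python3 - <<'E'
from h import *
np.set_printoptions(precision=4,suppress=True)
d=pickle.load(open("d0.pkl","rb"))
for n in d:
    c=d[n];P=cloud(c);hsv=cv2.cvtColor(c["frame"],cv2.COLOR_RGB2HSV);H,S,V=cv2.split(hsv)
    work=(P[...,0]>.2)&(P[...,0]<.95)&(abs(P[...,1])<.5)&(c["z_map"]>0)
    print(n)
    print(" caps")
    for a,ce,m in blobs((H>100)&(H<125)&(S>150)&(V>90)&work&(P[...,2]>.08)):
        q=P[m];t=q[q[:,2]>np.percentile(q[:,2],90)-.006];print(a,ce,q[:,2].max(),"topmid",(t.min(0)+t.max(0))/2,np.ptp(t,axis=0))
    print(" dark")
    for a,ce,m in blobs((V<60)&work,60):
        q=P[m];ct=cv2.findContours(m.astype(np.uint8),0,1)[0][0];r=cv2.minAreaRect(ct);print(a,ce,q.mean(0),plane(c,cv2.boxPoints(r),.006).round(4).tolist() if a>600 else '')
    print(" wood")
    for a,ce,m in blobs((H>8)&(H<25)&(S>60)&(V>120)&work&(P[...,2]<.03),60):
        print(a,ce,P[m].min(0),P[m].max(0))
        ct=cv2.findContours(m.astype(np.uint8),0,1)[0][0];print(plane(c,cv2.boxPoints(cv2.minAreaRect(ct)),.01))
    print(" white")
    for a,ce,m in blobs((S<45)&(V>150)&work&(P[...,2]>.02)&(P[...,2]<.08),10):
        print(a,ce,P[m].mean(0),P[m].min(0),P[m].max(0))
c=d["top"];print(cloud(c)[[50,210,230,180,130],[300,343,290,251,330]])
o=np.hstack([cv2.resize(c["frame"][y:y+100,x:x+130,::-1],None,fx=3,fy=3,interpolation=2) for c,x,y in((d["top"],280,175),(d["top"],180,150))]);cv2.imwrite("pics/z.png",o)
E
```

```text
scene
 caps
338 [194.2781   7.216 ] 0.373318750969293 topmid [0.654  0.4715 0.3687] [0.0083 0.0556 0.0092]
4683 [407.723   29.4832] 0.3813017787822283 topmid [0.6562 0.0954 0.3763] [0.0116 0.5239 0.01  ]
43 [557.1395  74.8372] 0.19535865773399486 topmid [ 0.891  -0.3068  0.1909] [0.0084 0.0048 0.009 ]
541 [474.5638  94.4732] 0.20850988882558552 topmid [ 0.7657 -0.1388  0.2039] [0.012  0.188  0.0092]
20 [554.7 102.9] 0.20177715701881715 topmid [ 0.7641 -0.2768  0.1969] [0.0024 0.0041 0.0097]
41 [513.4634 119.9512] 0.32965263165976955 topmid [ 0.5012 -0.0993  0.3264] [0.0253 0.0085 0.0065]
25 [533.16 135.76] 0.10870129547390817 topmid [ 0.7653 -0.2784  0.1037] [0.0068 0.0056 0.01  ]
456 [333.1009 159.9978] 0.1937427646472546 topmid [0.496  0.1668 0.1901] [0.0435 0.0437 0.0074]
18 [483.0556 167.5   ] 0.21916717199453828 topmid [ 0.5042 -0.0964  0.216 ] [0.0126 0.0032 0.0064]
397 [382.5995 175.9572] 0.15597398327380152 topmid [0.5096 0.0665 0.1523] [0.0435 0.0436 0.0073]
499 [310.0601 213.3427] 0.18388269537278612 topmid [0.3678 0.188  0.1801] [0.039  0.0422 0.0076]
344 [497.3285 254.491
[... 4717 characters left out ...]
96 0.0632 0.0503] [0.4768 0.042  0.0295] [0.4863 0.0868 0.0772]
98 [433.6531 285.0816] [ 0.506  -0.1297  0.0263] [ 0.4953 -0.1458  0.02  ] [ 0.5234 -0.1188  0.0577]
301 [327.0532 303.2093] [0.3533 0.0543 0.0443] [0.3397 0.0221 0.0203] [0.3771 0.0862 0.0565]
2098 [542.193  376.1644] [ 0.4484 -0.3987  0.0239] [ 0.3596 -0.4563  0.02  ] [ 0.6326 -0.3712  0.0441]
783 [429.0013 335.1711] [ 0.3962 -0.151   0.0707] [ 0.3657 -0.1943  0.0587] [ 0.4376 -0.1204  0.08  ]
688 [549.2456 374.0959] [ 0.458  -0.41    0.0243] [ 0.428  -0.441   0.0202] [ 0.4932 -0.3872  0.029 ]
[[ 0.6523  0.3045  0.3638]
 [ 0.5467  0.1196  0.0634]
 [ 0.4619  0.2044  0.009 ]
 [ 0.5245  0.3474  0.004 ]
 [ 0.7408  0.2464 -0.0004]]
```

View pics/z.png

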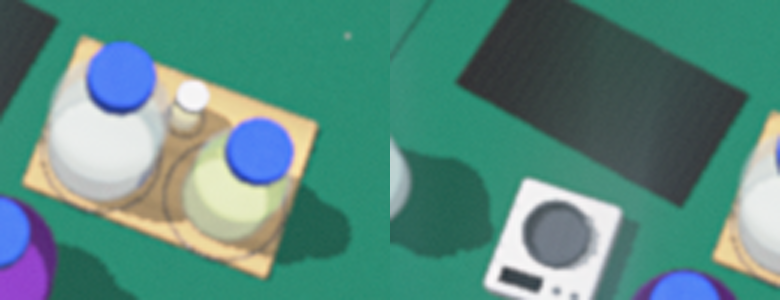

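The crops show the big bottle on the left circle, the small bottle on the right circle, and the vial behind and between them. The reader well is at about (235,228) in the top view. Next I'll measure the mat, well and vial more precisely, and the obstacle heights along the path in.

```bash
python3 - <<'E'
from h import *
np.set_printoptions(precision=4,suppress=True,linewidth=200)
d=pickle.load(open("d0.pkl","rb"))
Q=[]
for n,zw in(("scene",.042),("top",.042)):
    c=d[n];P=cloud(c);H,S,V=cv2.split(cv2.cvtColor(c["frame"],cv2.COLOR_RGB2HSV));ok=c["z_map"]>0
    Q.append(P[ok])
    # mat
    reg=(P[...,0]>.44)&(P[...,0]<.61)&(P[...,1]>.22)&(P[...,1]<.49)
    m=reg&(V<85)&(S<110)
    a,ce,mm=max(blobs(m),key=lambda b:b[0])
    r=cv2.minAreaRect((plane(c,np.argwhere(mm)[:,::-1],.006)[:,:2]*1000).astype(np.float32));print(n,"mat",r)
    # well
    reg=(P[...,0]>.33)&(P[...,0]<.45)&(P[...,1]>.255)&(P[...,1]<.365)
    for a,ce,mm in blobs(reg&(V<130)&(S<100),60):
        ct=max(cv2.findContours(mm.astype(np.uint8),0,1)[0],key=len);e=cv2.fitEllipse(ct[:,0]);print("well",a,ce,e,plane(c,e[0],.042),plane(c,ct[:,0],.042).min(0),plane(c,ct[:,0],.042).max(0))
    w=blobs(reg&(P[...,2]>.036)&(P[...,2]<.05),20)
    for a,ce,mm in w: print("rim pts",a,P[mm].min(0),P[mm].max(0))
    # wood rect
    m=(H>8)&(H<25)&(S>50)&(P[...,2]<.03)&(P[...,0]>.43)&(P[...,0]<.62)&(P[...,1]>0)&(P[...,1]<.23)
    r=cv2.minAreaRect((plane(c,np.argwhere(m)[:,::-1],.01)[:,:2]*1000).astype(np.float32));print("stand",r)
    m=(P[...,0]>.53)&(P[...,0]<.58)&(P[...,1]>.10)&(P[...,1]<.145)&(P[...,2]>.058)&(P[...,2]<.075)&(S<60)
    for a,ce,mm in blobs(m,8): print("vialcap",a,ce,plane(c,ce,.064),P[mm].min(0),P[mm].max(0))
Q=np.vstack(Q)
print("heightmap mm rows x .0->.9, cols y .5 -> -.7")
xs=np.arange(.1,.85,.05);ys=np.arange(.5,-.7,-.05)
print("      ",*[f"{y:5.2f}" for y in ys])
for x in xs:
    print(f"{x:.2f}",*[ (lambda z: f"{int(z.max()*1000):5d}" if len(z) else "    .")(Q[(Q[:,0]>=x)&(Q[:,0]<x+.05)&(Q[:,1]<=y)&(Q[:,1]>y-.05)][:,2]) for y in ys])
b=Q[(Q[:,0]>.6)&(Q[:,0]<.7)&(Q[:,2]>.2)&(abs(Q[:,1]-.15)<.2)];print("bar",b.min(0),b.max(0))
E
```

```text
scene mat ((521.5305786132812, 352.2999267578125), (106.75940704345703, 205.565185546875), 0.11639281362295151)
well 402 [249.5498 230.8905] ((249.56602478027344, 230.83558654785156), (21.427230834960938, 22.34034538269043), 107.6142807006836) [[0.3927 0.3117 0.042 ]] [0.3666 0.2866 0.042 ] [0.4211 0.3358 0.042 ]
rim pts 179 [0.3709 0.288  0.0364] [0.4226 0.3385 0.0454]
stand ((519.9430541992188, 117.85077667236328), (129.64903259277344, 192.6325225830078), 8.50068187713623)
vialcap 35 [351.9143 182.6   ] [[0.5528 0.1195 0.064 ]] [0.5437 0.114  0.0589] [0.5638 0.127  0.0665]
top mat ((524.3555908203125, 349.94635009765625), (107.287353515625, 207.69830322265625), 0.04213370010256767)
well 144 [232.5972 226.5278] ((235.28634643554688, 227.96304321289062), (19.093852996826172, 19.818191528320312), 138.92027282714844) [[0.3968 0.3087 0.042 ]] [0.3741 0.2847 0.042 ] [0.4209 0.334  0.042 ]
well 167 [254.1437 238.521 ] ((253.98558044433594, 238.94607543945312), (5.336245059967041, 42.95585250854492), 20.752004623413086) [[0.396  0.2597 0.042 ]] [0.3504 0.2487 0.042 ] [0.4322 0.2727 0.042 ]
[... 2250 characters left out ...]
  6     4    27  -753     .     .     .     .     .
0.65   373   415   415   412   413   413   413   413   413   413   413   414   413   410   318     6     4    14     .     .     .     .     .     .
0.70     6   357   322   412   413   413   413   414   413   413   480   469   410   410     5     7     5     5     .     .     .     .     .     .
0.75     5     6     5     5   410   413   413   413   413   413   479   208   209   208   208   207     5    24     .     .     .     .     .     .
0.80     5     5     5     5     6     5   412   413   413   413   413   409   208   208   208   208     5    25     .     .     .     .     .     .
bar [ 0.6419 -0.05    0.317 ] [0.7    0.35   0.4139]
```

Request:
{"fn": "move_arm", "kwargs": {
  "plan": [
    {"tz": 60,"hand": 1},
    {"tz": 120,"hand": 1},
    {"tz": 180,"hand": 1},
    {"tz": 240,"hand": 1},
    {"tx": 20,"ty": 55,"tz": 240,"az": 0.1,"hand": 1},
    {"tx": 40,"ty": 110,"tz": 240,"az": 0.2,"hand": 1},
    {"tx": 60,"ty": 165,"tz": 240,"az": 0.3,"hand": 1},
    {"tx": 60,"ty": 165,"tz": 240,"az": 0.3,"hand": 1}
  ]
}}

```text
invalid input
```

Request:
{"fn": "move_arm", "kwargs": {
  "plan": [
    {"tx": 0,"ty": 0,"tz": 60,"ax": 0,"ay": 0,"az": 0,"hand": 1},
    {"tx": 0,"ty": 0,"tz": 120,"ax": 0,"ay": 0,"az": 0,"hand": 1},
    {"tx": 0,"ty": 0,"tz": 180,"ax": 0,"ay": 0,"az": 0,"hand": 1},
    {"tx": 0,"ty": 0,"tz": 240,"ax": 0,"ay": 0,"az": 0,"hand": 1},
    {"tx": 20,"ty": 55,"tz": 240,"ax": 0,"ay": 0,"az": 0.1,"hand": 1},
    {"tx": 40,"ty": 110,"tz": 240,"ax": 0,"ay": 0,"az": 0.2,"hand": 1},
    {"tx": 60,"ty": 165,"tz": 240,"ax": 0,"ay": 0,"az": 0.3,"hand": 1},
    {"tx": 60,"ty": 165,"tz": 240,"ax": 0,"ay": 0,"az": 0.3,"hand": 1}
  ]
}}

```text
time_s: 1.1
tcp_pos: [0.2611, -0.4233, 0.4727]
eef_rot: [0.001, 0.951, 0.311, 0.001]
contact_force: [-0.6, -1.1, -0.2]
grip_width: 0.0855
gripper_force: 0.0
```

Request:
{"fn": "move_arm", "kwargs": {
  "plan": [
    {"tx": 20,"ty": 55,"tz": 0,"ax": 0,"ay": 0,"az": 0.12,"hand": 1},
    {"tx": 40,"ty": 110,"tz": 0,"ax": 0,"ay": 0,"az": 0.24,"hand": 1},
    {"tx": 60,"ty": 165,"tz": 0,"ax": 0,"ay": 0,"az": 0.36,"hand": 1},
    {"tx": 80,"ty": 220,"tz": 0,"ax": 0,"ay": 0,"az": 0.48,"hand": 1},
    {"tx": 100,"ty": 273,"tz": 0,"ax": 0,"ay": 0,"az": 0.6,"hand": 1},
    {"tx": 115,"ty": 325,"tz": 0,"ax": 0,"ay": 0,"az": 0.72,"hand": 1},
    {"tx": 128,"ty": 375,"tz": 0,"ax": 0,"ay": 0,"az": 0.84,"hand": 1},
    {"tx": 140,"ty": 423,"tz": 0,"ax": 0,"ay": 0,"az": 0.944,"hand": 1}
  ]
}}

```text
time_s: 2.1
tcp_pos: [0.3993, -0.0037, 0.4712]
eef_rot: [0.0, 0.708, 0.707, 0.0]
contact_force: [0.6, -0.6, -0.8]
grip_width: 0.0855
gripper_force: 0.0
```

Request:
{"fn": "move_arm", "kwargs": {
  "plan": [
    {"tx": 25,"ty": 45,"tz": -20,"ax": 0,"ay": 0,"az": 0,"hand": 1},
    {"tx": 50,"ty": 90,"tz": -40,"ax": 0,"ay": 0,"az": 0,"hand": 1},
    {"tx": 75,"ty": 130,"tz": -80,"ax": 0,"ay": 0,"az": 0,"hand": 1},
    {"tx": 98,"ty": 169,"tz": -120,"ax": 0,"ay": 0,"az": 0,"hand": 1},
    {"tx": 98,"ty": 169,"tz": -170,"ax": 0,"ay": 0,"az": 0,"hand": 1},
    {"tx": 98,"ty": 169,"tz": -200,"ax": 0,"ay": 0,"az": 0,"hand": 1},
    {"tx": 98,"ty": 169,"tz": -200,"ax": 0,"ay": 0,"az": 0,"hand": 1}
  ]
}}

```text
time_s: 2.98
tcp_pos: [0.4964, 0.1631, 0.269]
eef_rot: [-0.001, 0.709, 0.706, -0.002]
contact_force: [0.1, 0.9, 1.0]
grip_width: 0.0851
gripper_force: 0.0
```

```bash
cat >> h.py <<'E'
from scipy.spatial.transform import Rotation
def wrist(bot):
    s=bot.state();c=bot.camera("wrist");T=np.eye(4);q=s["eef_rot"]
    T[:3,:3]=Rotation.from_quat(q[[1,2,3,0]]).as_matrix();T[:3,3]=s["tcp_pos"]
    M=np.linalg.inv(T@c["T_tool_cam"]);c["R"]=M[:3,:3];c["t"]=M[:3,3];return s,c
def caps(c):
    P=cloud(c);H,S,V=cv2.split(cv2.cvtColor(c["frame"],cv2.COLOR_RGB2HSV))
    for a,ce,m in blobs((H>100)&(H<125)&(S>150)&(V>90)&(P[...,2]>.08)&(P[...,2]<.3),100):
        q=P[m];t=q[q[:,2]>np.percentile(q[:,2],90)-.006];print("cap",a,ce.round(),"z",np.median(t[:,2]).round(4),"mid",((t.min(0)+t.max(0))/2).round(4),np.ptp(t,axis=0).round(4))
E
python3 - <<'E'
from h import *
from bench import bot
s,c=wrist(bot);print(s["tcp_pos"],s["qpos"]);caps(c);print(-c["R"].T@c["t"])
cv2.imwrite("pics/w1.png",c["frame"][:,:,::-1]);pickle.dump(c,open("w1.pkl","wb"))
E
```

```text
[0.4963691  0.16309117 0.26901861] [ 0.25349559  0.41967992 -0.91429546  1.69504993  0.35072724  1.20708069
 -0.75157683]
cap 894 [120. 172.] z 0.1802 mid [0.3721 0.1872 0.1793] [0.0426 0.0435 0.0077]
cap 587 [281. 196.] z 0.1908 mid [0.4977 0.1672 0.1899] [0.043  0.0425 0.0079]
cap 1640 [296. 305.] z 0.1539 mid [0.5109 0.0667 0.1524] [0.0432 0.0428 0.0072]
[0.49693556 0.24565721 0.41254095]
```

View pics/w1.png

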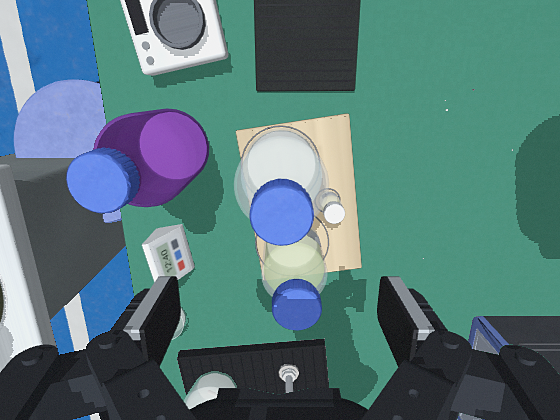

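The wrist view shows the big cap at (281,196–212), centred between the fingers. The small cap is at (296,305), the vial cap at (334,212) and the purple bottle on the left. All cap heights match the given sizes.

Request:
{"fn": "move_arm", "kwargs": {
  "plan": [
    {"tx": 1,"ty": 3.5,"tz": -35,"ax": 0,"ay": 0,"az": 0,"hand": 1},
    {"tx": 1,"ty": 3.5,"tz": -65,"ax": 0,"ay": 0,"az": 0,"hand": 1},
    {"tx": 1,"ty": 3.5,"tz": -85,"ax": 0,"ay": 0,"az": 0,"hand": 1},
    {"tx": 1,"ty": 3.5,"tz": -95,"ax": 0,"ay": 0,"az": 0,"hand": 1},
    {"tx": 1,"ty": 3.5,"tz": -95,"ax": 0,"ay": 0,"az": 0,"hand": 1},
    {"tx": 1,"ty": 3.5,"tz": -95,"ax": 0,"ay": 0,"az": 0,"hand": 1}
  ]
}}

```text
time_s: 3.78
tcp_pos: [0.4985, 0.1683, 0.1775]
eef_rot: [0.0, 0.708, 0.706, 0.001]
contact_force: [0.0, -0.1, -0.4]
grip_width: 0.0853
gripper_force: 0.0
```

Request:
{"fn": "move_arm", "kwargs": {
  "plan": [
    {"tx": 0,"ty": 0,"tz": 0,"ax": 0,"ay": 0,"az": 0,"hand": 0},
    {"tx": 0,"ty": 0,"tz": 0,"ax": 0,"ay": 0,"az": 0,"hand": 0},
    {"tx": 0,"ty": 0,"tz": 0,"ax": 0,"ay": 0,"az": 0,"hand": 0},
    {"tx": 0,"ty": 0,"tz": 0,"ax": 0,"ay": 0,"az": 0,"hand": 0},
    {"tx": 0,"ty": 0,"tz": 0,"ax": 0,"ay": 0,"az": 0,"hand": 0},
    {"tx": 0,"ty": 0,"tz": 0,"ax": 0,"ay": 0,"az": 0,"hand": 0}
  ]
}}

```text
time_s: 4.53
tcp_pos: [0.4979, 0.1681, 0.1772]
eef_rot: [0.0, 0.708, 0.706, 0.0]
contact_force: [-2.3, -0.8, 7.5]
grip_width: 0.0415
gripper_force: 60.2
```

Request:
{"fn": "move_arm", "kwargs": {
  "plan": [
    {"tx": 0,"ty": 0,"tz": 12,"ax": 0,"ay": 0,"az": 0,"hand": 0},
    {"tx": 0,"ty": 0,"tz": 30,"ax": 0,"ay": 0,"az": 0,"hand": 0},
    {"tx": 3,"ty": 30,"tz": 40,"ax": 0,"ay": 0,"az": 0,"hand": 0},
    {"tx": 7,"ty": 65,"tz": 40,"ax": 0,"ay": 0,"az": 0,"hand": 0},
    {"tx": 11,"ty": 100,"tz": 40,"ax": 0,"ay": 0,"az": 0,"hand": 0},
    {"tx": 15,"ty": 135,"tz": 40,"ax": 0,"ay": 0,"az": 0,"hand": 0},
    {"tx": 19,"ty": 170,"tz": 40,"ax": 0,"ay": 0,"az": 0,"hand": 0},
    {"tx": 22,"ty": 200,"tz": 40,"ax": 0,"ay": 0,"az": 0,"hand": 0}
  ]
}}

```text
time_s: 5.52
tcp_pos: [0.5196, 0.3692, 0.2163]
eef_rot: [-0.0, 0.708, 0.706, -0.0]
contact_force: [0.5, 0.1, -3.5]
grip_width: 0.0414
gripper_force: 61.7
```

Request:
{"fn": "move_arm", "kwargs": {
  "plan": [
    {"tx": 2,"ty": 25,"tz": 0,"ax": 0,"ay": 0,"az": 0,"hand": 0},
    {"tx": 3,"ty": 37,"tz": -5,"ax": 0,"ay": 0,"az": 0,"hand": 0},
    {"tx": 3,"ty": 37,"tz": -20,"ax": 0,"ay": 0,"az": 0,"hand": 0},
    {"tx": 3,"ty": 37,"tz": -32,"ax": 0,"ay": 0,"az": 0,"hand": 0},
    {"tx": 3,"ty": 37,"tz": -38,"ax": 0,"ay": 0,"az": 0,"hand": 0},
    {"tx": 3,"ty": 37,"tz": -41,"ax": 0,"ay": 0,"az": 0,"hand": 0},
    {"tx": 3,"ty": 37,"tz": -41,"ax": 0,"ay": 0,"az": 0,"hand": 0}
  ]
}}

```text
time_s: 6.4
tcp_pos: [0.523, 0.4047, 0.1754]
eef_rot: [-0.0, 0.708, 0.706, 0.0]
contact_force: [-0.5, -0.2, -3.4]
grip_width: 0.0409
gripper_force: 61.7
```

Request:
{"fn": "move_arm", "kwargs": {
  "plan": [
    {"tx": 0,"ty": 0,"tz": -2,"ax": 0,"ay": 0,"az": 0,"hand": 0},
    {"tx": 0,"ty": 0,"tz": -3.5,"ax": 0,"ay": 0,"az": 0,"hand": 0},
    {"tx": 0,"ty": 0,"tz": -3.5,"ax": 0,"ay": 0,"az": 0,"hand": 0}
  ]
}}

```text
time_s: 6.78
tcp_pos: [0.5231, 0.4056, 0.1734]
eef_rot: [0.0, 0.708, 0.706, 0.001]
contact_force: [-0.7, -1.3, 4.1]
grip_width: 0.041
gripper_force: 62.6
```

Request:
{"fn": "move_arm", "kwargs": {
  "plan": [
    {"tx": 0,"ty": 0,"tz": 0,"ax": 0,"ay": 0,"az": 0,"hand": 0.6},
    {"tx": 0,"ty": 0,"tz": 0,"ax": 0,"ay": 0,"az": 0,"hand": 1},
    {"tx": 0,"ty": 0,"tz": 0,"ax": 0,"ay": 0,"az": 0,"hand": 1},
    {"tx": 0,"ty": 0,"tz": 0,"ax": 0,"ay": 0,"az": 0,"hand": 1},
    {"tx": 0,"ty": 0,"tz": 30,"ax": 0,"ay": 0,"az": 0,"hand": 1},
    {"tx": 0,"ty": 0,"tz": 70,"ax": 0,"ay": 0,"az": 0,"hand": 1},
    {"tx": 0,"ty": -40,"tz": 80,"ax": 0,"ay": 0,"az": 0,"hand": 1},
    {"tx": 0,"ty": -100,"tz": 80,"ax": 0,"ay": 0,"az": 0,"hand": 1}
  ]
}}

```text
time_s: 7.78
tcp_pos: [0.5224, 0.3062, 0.2528]
eef_rot: [-0.0, 0.707, 0.707, 0.001]
contact_force: [1.6, -0.6, -0.3]
grip_width: 0.0852
gripper_force: 0.0
```

Request:
{"fn": "move_arm", "kwargs": {
  "plan": [
    {"tx": -3,"ty": -55,"tz": 0,"ax": 0,"ay": 0,"az": 0,"hand": 1},
    {"tx": -6,"ty": -110,"tz": 0,"ax": 0,"ay": 0,"az": 0,"hand": 1},
    {"tx": -9,"ty": -165,"tz": 0,"ax": 0,"ay": 0,"az": 0,"hand": 1},
    {"tx": -12,"ty": -210,"tz": 0,"ax": 0,"ay": 0,"az": 0,"hand": 1},
    {"tx": -12,"ty": -239,"tz": -20,"ax": 0,"ay": 0,"az": 0,"hand": 1},
    {"tx": -12,"ty": -239,"tz": -50,"ax": 0,"ay": 0,"az": 0,"hand": 1},
    {"tx": -12,"ty": -239,"tz": -50,"ax": 0,"ay": 0,"az": 0,"hand": 1}
  ]
}}

```text
time_s: 8.65
tcp_pos: [0.5097, 0.0652, 0.2005]
eef_rot: [-0.001, 0.708, 0.706, -0.001]
contact_force: [0.2, -0.1, 0.4]
grip_width: 0.0855
gripper_force: 0.0
```

```bash
python3 - <<'E'
from h import *
from bench import bot
s,c=wrist(bot);print(s["tcp_pos"]);caps(c)
for n in("top","scene"):caps(bot.camera(n))
E
```

```text
[0.50972368 0.06519535 0.20046056]
cap 1058 [11. 22.] z 0.1742 mid [0.3881 0.1773 0.1758] [0.0115 0.0188 0.0099]
cap 655 [281. 216.] z 0.1526 mid [0.5107 0.0663 0.1514] [0.0435 0.0434 0.0075]
cap 394 [223. 136.] z 0.1877 mid [0.5239 0.4013 0.1874] [0.0458 0.0429 0.0078]
cap 433 [278. 252.] z 0.1817 mid [0.372  0.1855 0.1818] [0.0433 0.0421 0.0084]
cap 212 [440. 333.] z 0.1246 mid [ 0.4024 -0.1567  0.1243] [0.0226 0.0244 0.0079]
cap 265 [11. 21.] z 0.1828 mid [0.885  1.1551 0.1844] [0.0096 0.0196 0.0221]
cap 596 [184.  38.] z 0.2057 mid [0.8936 0.6253 0.2086] [0.028  0.0284 0.026 ]
cap 517 [110.  55.] z 0.2019 mid [0.7326 0.7938 0.2024] [0.0087 0.2288 0.009 ]
cap 507 [474.  94.] z 0.2021 mid [ 0.7664 -0.1377  0.2031] [0.0104 0.1863 0.0087]
cap 400 [219. 134.] z 0.187 mid [0.5214 0.4035 0.186 ] [0.0433 0.0446 0.0077]
cap 380 [382. 176.] z 0.1531 mid [0.4932 0.0669 0.1861] [0.075  0.0426 0.0747]
cap 494 [310. 213.] z 0.181 mid [0.3689 0.1883 0.1801] [0.0406 0.0415 0.0076]
cap 344 [497. 254.] z 0.124 mid [ 0.4014 -0.1557  0.1231] [0.0242 0.0241 0.0082]
```

Request:
{"fn": "move_arm", "kwargs": {
  "plan": [
    {"tx": 1,"ty": 1,"tz": -25,"ax": 0,"ay": 0,"az": 0,"hand": 1},
    {"tx": 1,"ty": 1,"tz": -45,"ax": 0,"ay": 0,"az": 0,"hand": 1},
    {"tx": 1,"ty": 1,"tz": -56,"ax": 0,"ay": 0,"az": 0,"hand": 1},
    {"tx": 1,"ty": 1,"tz": -60,"ax": 0,"ay": 0,"az": 0,"hand": 1},
    {"tx": 1,"ty": 1,"tz": -60,"ax": 0,"ay": 0,"az": 0,"hand": 1}
  ]
}}

```text
time_s: 9.43
tcp_pos: [0.5121, 0.0673, 0.1423]
eef_rot: [0.0, 0.708, 0.706, 0.0]
contact_force: [0.3, -1.2, -0.1]
grip_width: 0.0852
gripper_force: 0.0
```

Request:
{"fn": "move_arm", "kwargs": {
  "plan": [
    {"tx": 0,"ty": 0,"tz": 0,"ax": 0,"ay": 0,"az": 0,"hand": 0},
    {"tx": 0,"ty": 0,"tz": 0,"ax": 0,"ay": 0,"az": 0,"hand": 0},
    {"tx": 0,"ty": 0,"tz": 0,"ax": 0,"ay": 0,"az": 0,"hand": 0},
    {"tx": 0,"ty": 0,"tz": 0,"ax": 0,"ay": 0,"az": 0,"hand": 0},
    {"tx": 0,"ty": 0,"tz": 0,"ax": 0,"ay": 0,"az": 0,"hand": 0},
    {"tx": 0,"ty": 0,"tz": 0,"ax": 0,"ay": 0,"az": 0,"hand": 0}
  ]
}}

```text
time_s: 10.18
tcp_pos: [0.512, 0.0671, 0.1426]
eef_rot: [0.0, 0.708, 0.706, 0.0]
contact_force: [-2.6, -0.7, 7.2]
grip_width: 0.0402
gripper_force: 60.0
```

Request:
{"fn": "move_arm", "kwargs": {
  "plan": [
    {"tx": 0,"ty": 0,"tz": 12,"ax": 0,"ay": 0,"az": 0,"hand": 0},
    {"tx": 0,"ty": 0,"tz": 35,"ax": 0,"ay": 0,"az": 0,"hand": 0},
    {"tx": 0,"ty": 0,"tz": 65,"ax": 0,"ay": 0,"az": 0,"hand": 0},
    {"tx": 0,"ty": 15,"tz": 80,"ax": 0,"ay": 0,"az": 0,"hand": 0},
    {"tx": 2,"ty": 50,"tz": 80,"ax": 0,"ay": 0,"az": 0,"hand": 0},
    {"tx": 4,"ty": 90,"tz": 80,"ax": 0,"ay": 0,"az": 0,"hand": 0},
    {"tx": 6,"ty": 130,"tz": 80,"ax": 0,"ay": 0,"az": 0,"hand": 0},
    {"tx": 8,"ty": 170,"tz": 80,"ax": 0,"ay": 0,"az": 0,"hand": 0}
  ]
}}

```text
time_s: 11.18
tcp_pos: [0.5192, 0.2392, 0.2216]
eef_rot: [-0.0, 0.708, 0.706, -0.0]
contact_force: [-0.6, 0.3, -2.6]
grip_width: 0.0403
gripper_force: 61.1
```

Request:
{"fn": "move_arm", "kwargs": {
  "plan": [
    {"tx": 2,"ty": 35,"tz": 0,"ax": 0,"ay": 0,"az": 0,"hand": 0},
    {"tx": 3,"ty": 55,"tz": -15,"ax": 0,"ay": 0,"az": 0,"hand": 0},
    {"tx": 3,"ty": 63,"tz": -40,"ax": 0,"ay": 0,"az": 0,"hand": 0},
    {"tx": 3,"ty": 63,"tz": -62,"ax": 0,"ay": 0,"az": 0,"hand": 0},
    {"tx": 3,"ty": 63,"tz": -76,"ax": 0,"ay": 0,"az": 0,"hand": 0},
    {"tx": 3,"ty": 63,"tz": -82,"ax": 0,"ay": 0,"az": 0,"hand": 0},
    {"tx": 3,"ty": 63,"tz": -84,"ax": 0,"ay": 0,"az": 0,"hand": 0},
    {"tx": 3,"ty": 63,"tz": -84,"ax": 0,"ay": 0,"az": 0,"hand": 0}
  ]
}}

```text
time_s: 12.18
tcp_pos: [0.523, 0.3005, 0.1388]
eef_rot: [0.0, 0.708, 0.706, 0.001]
contact_force: [-0.7, 0.7, 1.0]
grip_width: 0.0401
gripper_force: 61.7
```

Request:
{"fn": "move_arm", "kwargs": {
  "plan": [
    {"tx": 0,"ty": 0,"tz": 0,"ax": 0,"ay": 0,"az": 0,"hand": 0.6},
    {"tx": 0,"ty": 0,"tz": 0,"ax": 0,"ay": 0,"az": 0,"hand": 1},
    {"tx": 0,"ty": 0,"tz": 0,"ax": 0,"ay": 0,"az": 0,"hand": 1},
    {"tx": 0,"ty": 0,"tz": 0,"ax": 0,"ay": 0,"az": 0,"hand": 1},
    {"tx": 0,"ty": 0,"tz": 30,"ax": 0,"ay": 0,"az": 0,"hand": 1},
    {"tx": 0,"ty": 0,"tz": 60,"ax": 0,"ay": 0,"az": 0,"hand": 1},
    {"tx": 5,"ty": -40,"tz": 60,"ax": 0,"ay": 0,"az": 0,"hand": 1},
    {"tx": 10,"ty": -90,"tz": 60,"ax": 0,"ay": 0,"az": 0,"hand": 1}
  ]
}}

```text
time_s: 13.18
tcp_pos: [0.5328, 0.2103, 0.1983]
eef_rot: [0.0, 0.707, 0.707, 0.001]
contact_force: [1.1, -0.2, 0.0]
grip_width: 0.0858
gripper_force: 0.0
```

Request:
{"fn": "move_arm", "kwargs": {
  "plan": [
    {"tx": 10,"ty": -45,"tz": -10,"ax": 0,"ay": 0,"az": 0,"hand": 1},
    {"tx": 18,"ty": -88,"tz": -30,"ax": 0,"ay": 0,"az": 0,"hand": 1},
    {"tx": 18,"ty": -88,"tz": -50,"ax": 0,"ay": 0,"az": 0,"hand": 1},
    {"tx": 18,"ty": -88,"tz": -50,"ax": 0,"ay": 0,"az": 0,"hand": 1}
  ]
}}

```text
time_s: 13.68
tcp_pos: [0.5502, 0.1211, 0.1467]
eef_rot: [-0.001, 0.708, 0.706, -0.001]
contact_force: [-0.5, 0.2, 0.2]
grip_width: 0.0852
gripper_force: 0.0
```

```bash
python3 - <<'E'
from h import *
from bench import bot
s,c=wrist(bot);print(s["tcp_pos"],s["contact_force"],s["qpos"]);caps(c)
for n,c in(("w",c),("top",bot.camera("top")),("sc",bot.camera("scene"))):
    P=cloud(c);S=cv2.cvtColor(c["frame"],cv2.COLOR_RGB2HSV)[...,1]
    for h in (.058,.045):
        m=(P[...,0]>.53)&(P[...,0]<.58)&(P[...,1]>.09)&(P[...,1]<.15)&(P[...,2]>h)&(P[...,2]<.075)
        for a,ce,mm in blobs(m,30): print(n,a,ce,plane(c,ce,.064),np.median(P[mm][:,2]),(P[mm].min(0)+P[mm].max(0))/2,np.ptp(P[mm],axis=0))
    if n!="w":print(n);caps(c)
    cv2.imwrite(f"pics/v_{n}.png",c["frame"][:,:,::-1])
E
```

```text
[0.55016479 0.12109921 0.14669345] [-0.47568865  0.15279298  0.21127117] [ 0.25319594  0.59776607 -0.82153484  1.77745802  0.51198382  0.99680358
 -0.77450788]
w 837 [284.94982079 213.47311828] [[0.55400685 0.12450172 0.064     ]] 0.064895318881115 [0.55406961 0.12388506 0.0627179 ] [0.02225238 0.02199495 0.00914118]
w 1031 [284.80989331 210.47041707] [[0.55390481 0.12669545 0.064     ]] 0.06471810296020147 [0.55394268 0.12421778 0.05615364] [0.02297701 0.02266039 0.0222697 ]
top
cap 395 [223. 136.] z 0.1877 mid [0.524  0.4018 0.1877] [0.0436 0.0431 0.0082]
cap 326 [267. 166.] z 0.1498 mid [0.5225 0.2982 0.1502] [0.0418 0.0418 0.0077]
cap 432 [278. 252.] z 0.1818 mid [0.3715 0.1856 0.182 ] [0.0428 0.0421 0.008 ]
cap 212 [440. 333.] z 0.1249 mid [ 0.4029 -0.1567  0.125 ] [0.0229 0.0233 0.0086]
sc 75 [349.64       182.94666667] [[0.55068925 0.12427214 0.064     ]] 0.06386300243587406 [0.55192839 0.12453091 0.0623915 ] [0.02002911 0.02091132 0.0081941 ]
sc 117 [349.27350427 184.92307692] [[0.54476502 0.12440635 0.064     ]] 0.06264024770744925 [0.55171733 0.1239283  0.05580682] [0.02045122 0.02276927 0.02136347]
sc
cap 316 [11. 20.] z 0.183 mid [0.8867 1.1547 0.1856] [0.0132 0.0193 0.0231]
cap 599 [184.  38.] z 0.2052 mid [0.8945 0.6237 0.2087] [0.028  0.0252 0.0267]
cap 496 [110.  55.] z 0.2013 mid [0.7332 0.7978 0.2023] [0.0123 0.2356 0.0096]
cap 472 [473.  95.] z 0.2019 mid [ 0.7655 -0.1368  0.2026] [0.0095 0.188  0.0087]
cap 402 [219. 134.] z 0.187 mid [0.5218 0.4034 0.1861] [0.0442 0.0434 0.0079]
cap 349 [269. 155.] z 0.149 mid [0.5202 0.2995 0.1481] [0.0436 0.0435 0.0076]
cap 493 [310. 213.] z 0.1813 mid [0.3686 0.1883 0.1801] [0.0409 0.041  0.0077]
cap 345 [497. 254.] z 0.1238 mid [ 0.4022 -0.1561  0.1231] [0.0249 0.0236 0.0079]
```

View pics/v_sc.png

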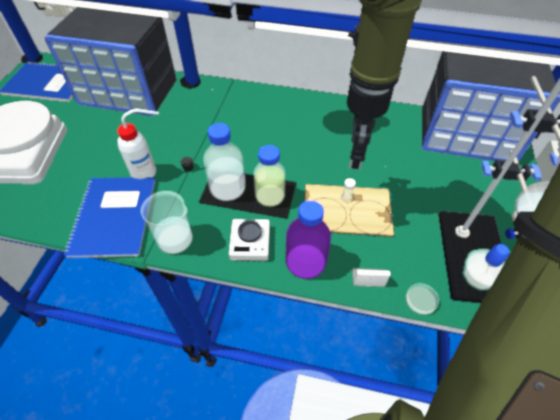

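View pics/v_w.png

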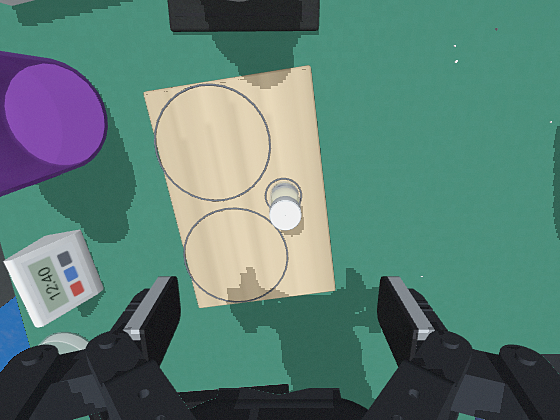

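The scene view shows both bottles upright on the mat at (225,165) and (270,177), and the vial alone on the stand. In the wrist view the vial cap is at (285,213), and the empty circles are at (213,142) and (236,254).

Request:
{"fn": "move_arm", "kwargs": {
  "plan": [
    {"tx": 3.5,"ty": 3,"tz": -25,"ax": 0,"ay": 0,"az": 0,"hand": 1},
    {"tx": 3.5,"ty": 3,"tz": -50,"ax": 0,"ay": 0,"az": 0,"hand": 1},
    {"tx": 3.5,"ty": 3,"tz": -75,"ax": 0,"ay": 0,"az": 0,"hand": 1},
    {"tx": 3.5,"ty": 3,"tz": -95,"ax": 0,"ay": 0,"az": 0,"hand": 1},
    {"tx": 3.5,"ty": 3,"tz": -108,"ax": 0,"ay": 0,"az": 0,"hand": 1},
    {"tx": 3.5,"ty": 3,"tz": -108,"ax": 0,"ay": 0,"az": 0,"hand": 1}
  ]
}}

```text
time_s: 14.58
tcp_pos: [0.5542, 0.1255, 0.0397]
eef_rot: [-0.0, 0.708, 0.706, -0.0]
contact_force: [-0.3, -0.5, -0.4]
grip_width: 0.0852
gripper_force: 0.0
```

Request:
{"fn": "move_arm", "kwargs": {
  "plan": [
    {"tx": 0,"ty": 0,"tz": 0,"ax": 0,"ay": 0,"az": 0,"hand": 0.5},
    {"tx": 0,"ty": 0,"tz": 0,"ax": 0,"ay": 0,"az": 0,"hand": 0.35},
    {"tx": 0,"ty": 0,"tz": 0,"ax": 0,"ay": 0,"az": 0,"hand": 0.3},
    {"tx": 0,"ty": 0,"tz": 0,"ax": 0,"ay": 0,"az": 0,"hand": 0.2},
    {"tx": 0,"ty": 0,"tz": 0,"ax": 0,"ay": 0,"az": 0,"hand": 0},
    {"tx": 0,"ty": 0,"tz": 0,"ax": 0,"ay": 0,"az": 0,"hand": 0},
    {"tx": 0,"ty": 0,"tz": 0,"ax": 0,"ay": 0,"az": 0,"hand": 0},
    {"tx": 0,"ty": 0,"tz": 0,"ax": 0,"ay": 0,"az": 0,"hand": 0}
  ]
}}

```text
time_s: 15.58
tcp_pos: [0.5546, 0.125, 0.0405]
eef_rot: [0.0, 0.708, 0.706, 0.0]
contact_force: [-0.9, -0.7, 5.2]
grip_width: 0.0216
gripper_force: 58.5
```

```bash
python3 - <<'E'
from h import *
from bench import bot
s=bot.state();print(s["tcp_pos"],s["grip_width"])
# stand circles from earlier pictures need camera pose of that moment: TCP (.5502,.1211,.1467)
f=cv2.imread("pics/v_w.png")
c=bot.camera("wrist");T=np.eye(4);T[:3,:3]=Rotation.from_quat([.708,.706,0,0]).as_matrix();T[:3,3]=[.5502,.1211,.1467]
M=np.linalg.inv(T@c["T_tool_cam"]);c["R"]=M[:3,:3];c["t"]=M[:3,3]
w=np.median(plane(c,[(213,142),(236,254)],.01),axis=1)*0
print(plane(c,[(213,142),(236,254),(156,142),(270,142)],.01))
for n in("scene","top"):
    c=bot.camera(n);P=cloud(c);cv2.imwrite(f"pics/g_{n}.png",c["frame"][:,:,::-1])
    g=cv2.cvtColor(c["frame"],cv2.COLOR_RGB2GRAY);H,S,V=cv2.split(cv2.cvtColor(c["frame"],cv2.COLOR_RGB2HSV))
    q=plane(c,np.argwhere(np.ones((420,560)))[:,::-1],.042).reshape(420,560,3)
    rg=np.hypot(q[...,0]-.396,q[...,1]-.311)<.032
    for a,ce,mm in blobs(rg&(V<150),60):
        ct=plane(c,max(cv2.findContours(mm.astype(np.uint8),0,1)[0],key=len)[:,0],.042);print(n,a,"well circle",cv2.minEnclosingCircle((ct[:,:2]*1000).astype(np.float32)),ct.min(0),ct.max(0))
    m=rg&(P[...,2]>.037)&(P[...,2]<.048);print("rim",(P[m].min(0)+P[m].max(0))/2,np.ptp(P[m],axis=0))
E
```

```text
[0.55460645 0.12500178 0.0404787 ] 0.02156465741892566
[[0.49741363 0.16647554 0.01      ]
 [0.51174865 0.06752221 0.01      ]
 [0.45174665 0.16658261 0.01      ]
 [0.54307767 0.16636847 0.01      ]]
scene 412 well circle ((395.3323059082031, 311.258544921875), 28.878143310546875) [0.36660223 0.28655336 0.042     ] [0.42310523 0.33576627 0.042     ]
rim [0.39679868 0.31333992 0.04092911] [0.05165091 0.0513981  0.00784507]
top 372 well circle ((397.2176208496094, 309.4520568847656), 25.5059814453125) [0.37413174 0.28395098 0.042     ] [0.42092709 0.33398373 0.042     ]
rim [0.39833151 0.31225388 0.04172973] [0.0507226  0.04992123 0.00934071]
```

Request:
{"fn": "move_arm", "kwargs": {
  "plan": [
    {"tx": 0,"ty": 0,"tz": 15,"ax": 0,"ay": 0,"az": 0,"hand": 0},
    {"tx": 0,"ty": 0,"tz": 50,"ax": 0,"ay": 0,"az": 0,"hand": 0},
    {"tx": 0,"ty": 0,"tz": 95,"ax": 0,"ay": 0,"az": 0,"hand": 0},
    {"tx": -15,"ty": 18,"tz": 120,"ax": 0,"ay": 0,"az": 0,"hand": 0},
    {"tx": -45,"ty": 53,"tz": 120,"ax": 0,"ay": 0,"az": 0,"hand": 0},
    {"tx": -80,"ty": 95,"tz": 120,"ax": 0,"ay": 0,"az": 0,"hand": 0},
    {"tx": -115,"ty": 137,"tz": 120,"ax": 0,"ay": 0,"az": 0,"hand": 0},
    {"tx": -125,"ty": 148,"tz": 120,"ax": 0,"ay": 0,"az": 0,"hand": 0}
  ]
}}

```text
time_s: 16.73
tcp_pos: [0.4267, 0.2762, 0.1613]
eef_rot: [-0.0, 0.706, 0.708, 0.001]
contact_force: [0.5, -0.1, -0.5]
grip_width: 0.0216
gripper_force: 58.8
```

```bash
python3 - <<'E'
from h import *
from bench import bot
s,c=wrist(bot);print(s["tcp_pos"],s["contact_force"],s["grip_width"]);cv2.imwrite("pics/r_w.png",c["frame"][:,:,::-1])
P=cloud(c);V=c["frame"].max(2);q=plane(c,np.argwhere(np.ones((420,560)))[:,::-1],.042).reshape(420,560,3)
m=(np.hypot(P[...,0]-.397,P[...,1]-.311)<.035)&(P[...,2]>.037)&(P[...,2]<.047)
for a,ce,mm in blobs(m,50):print("rim",a,ce,(P[mm].min(0)+P[mm].max(0))/2,np.ptp(P[mm],axis=0),cv2.minEnclosingCircle((P[mm][:,:2]*1000).astype(np.float32)))
m=(abs(P[...,0]-s["tcp_pos"][0])<.03)&(abs(P[...,1]-s["tcp_pos"][1])<.04)&(P[...,2]>.1)&(P[...,2]<.2)
for a,ce,mm in blobs(m,50):print("vial?",a,ce,P[mm].min(0),P[mm].max(0))
E
```

```text
[0.42669049 0.27623414 0.16126041] [ 0.48931282 -0.09521587 -0.48189371] 0.021649405738929577
rim 1150 [240.11478261 155.46434783] [0.39742342 0.31316927 0.04104513] [0.05082592 0.05185789 0.00803477] ((397.47796630859375, 313.1309814453125), 26.000537872314453)
vial? 7744 [278.34194215 289.70377066] [0.40185677 0.26372536 0.13185033] [0.4506849  0.28875939 0.19999827]
```

View pics/r_w.png

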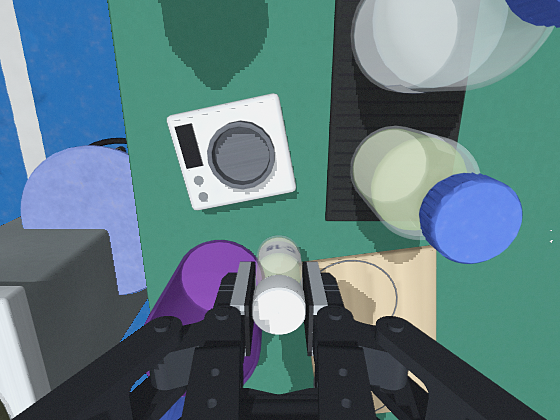

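The wrist view shows the vial upright in the fingers at (279,300), with the reader well at (243,155).

Request:
{"fn": "move_arm", "kwargs": {
  "plan": [
    {"tx": -15,"ty": 18,"tz": 0,"ax": 0,"ay": 0,"az": 0,"hand": 0},
    {"tx": -29,"ty": 37.5,"tz": 0,"ax": 0,"ay": 0,"az": 0,"hand": 0},
    {"tx": -29,"ty": 37.5,"tz": -25,"ax": 0,"ay": 0,"az": 0,"hand": 0},
    {"tx": -29,"ty": 37.5,"tz": -50,"ax": 0,"ay": 0,"az": 0,"hand": 0},
    {"tx": -29,"ty": 37.5,"tz": -70,"ax": 0,"ay": 0,"az": 0,"hand": 0},
    {"tx": -29,"ty": 37.5,"tz": -85,"ax": 0,"ay": 0,"az": 0,"hand": 0},
    {"tx": -29,"ty": 37.5,"tz": -94,"ax": 0,"ay": 0,"az": 0,"hand": 0},
    {"tx": -29,"ty": 37.5,"tz": -94,"ax": 0,"ay": 0,"az": 0,"hand": 0}
  ]
}}

```text
time_s: 17.77
tcp_pos: [0.4005, 0.3102, 0.0655]
eef_rot: [-0.0, 0.708, 0.706, -0.0]
contact_force: [-1.5, -0.1, 0.1]
grip_width: 0.0215
gripper_force: 58.8
```

Request:
{"fn": "move_arm", "kwargs": {
  "plan": [
    {"tx": 0,"ty": 0,"tz": -2,"ax": 0,"ay": 0,"az": 0,"hand": 0},
    {"tx": 0,"ty": 0,"tz": -4,"ax": 0,"ay": 0,"az": 0,"hand": 0},
    {"tx": 0,"ty": 0,"tz": -5,"ax": 0,"ay": 0,"az": 0,"hand": 0},
    {"tx": 0,"ty": 0,"tz": -5,"ax": 0,"ay": 0,"az": 0,"hand": 0}
  ]
}}

```text
time_s: 18.27
tcp_pos: [0.4003, 0.3105, 0.0608]
eef_rot: [0.0, 0.708, 0.706, 0.0]
contact_force: [-0.2, 0.8, -0.6]
grip_width: 0.0213
gripper_force: 58.8
```

Request:
{"fn": "move_arm", "kwargs": {
  "plan": [
    {"tx": -3,"ty": 3,"tz": 0,"ax": 0,"ay": 0,"az": 0,"hand": 0},
    {"tx": -3,"ty": 3,"tz": -1,"ax": 0,"ay": 0,"az": 0,"hand": 0},
    {"tx": -3,"ty": 3,"tz": -2,"ax": 0,"ay": 0,"az": 0,"hand": 0},
    {"tx": -3,"ty": 3,"tz": -2,"ax": 0,"ay": 0,"az": 0,"hand": 0}
  ]
}}

```text
time_s: 18.77
tcp_pos: [0.3969, 0.3144, 0.0603]
eef_rot: [0.0, 0.708, 0.706, 0.001]
contact_force: [-4.2, -1.9, 18.7]
grip_width: 0.0213
gripper_force: 60.8
```

Request:
{"fn": "move_arm", "kwargs": {
  "plan": [
    {"tx": 0,"ty": 0,"tz": 1,"ax": 0,"ay": 0,"az": 0,"hand": 0},
    {"tx": 0,"ty": 0,"tz": 1,"ax": 0,"ay": 0,"az": 0,"hand": 0.4},
    {"tx": 0,"ty": 0,"tz": 1,"ax": 0,"ay": 0,"az": 0,"hand": 0.5},
    {"tx": 0,"ty": 0,"tz": 1,"ax": 0,"ay": 0,"az": 0,"hand": 0.6},
    {"tx": 0,"ty": 0,"tz": 1,"ax": 0,"ay": 0,"az": 0,"hand": 0.6},
    {"tx": 0,"ty": 0,"tz": 30,"ax": 0,"ay": 0,"az": 0,"hand": 0.6},
    {"tx": 0,"ty": 0,"tz": 70,"ax": 0,"ay": 0,"az": 0,"hand": 0.8},
    {"tx": 0,"ty": 0,"tz": 120,"ax": 0,"ay": 0,"az": 0,"hand": 1}
  ]
}}

```text
time_s: 19.77
tcp_pos: [0.3969, 0.313, 0.1794]
eef_rot: [-0.0, 0.708, 0.706, -0.001]
contact_force: [1.0, 0.4, -0.2]
grip_width: 0.0839
gripper_force: 0.0
```

```bash
python3 - <<'E'
from h import *
from bench import bot
s,c=wrist(bot);print(s["tcp_pos"]);caps(c);o=[]
for n,c in(("w",c),("top",bot.camera("top")),("sc",bot.camera("scene"))):
    P=cloud(c)
    m=(np.hypot(P[...,0]-.397,P[...,1]-.313)<.03)&(P[...,2]>.055)&(P[...,2]<.1)
    for a,ce,mm in blobs(m,10):print(n,a,ce,(P[mm].min(0)+P[mm].max(0))/2,P[mm][:,2].max())
    print(n);caps(c);cv2.imwrite(f"pics/p_{n}.png",c["frame"][:,:,::-1])
E
```

```text
[0.39687699 0.3129915  0.17936827]
cap 2026 [547.  80.] z 0.1796 mid [0.5055 0.3993 0.1811] [0.0115 0.0301 0.0099]
cap 1442 [476. 252.] z 0.1478 mid [0.5169 0.3011 0.1476] [0.0355 0.0419 0.0086]
w 1033 [278.94675702 206.86640852] [0.39663032 0.31337254 0.070964  ] 0.08686057316716994
w
cap 2026 [547.  80.] z 0.1796 mid [0.5055 0.3993 0.1811] [0.0115 0.0301 0.0099]
cap 1442 [476. 252.] z 0.1478 mid [0.5169 0.3011 0.1476] [0.0355 0.0419 0.0086]
top 61 [230.63934426 224.04918033] [0.39526441 0.31365768 0.07187372] 0.08724862220999208
top
sc 175 [248.48       221.96571429] [0.39514328 0.31285924 0.07094426] 0.08676896732922323
sc
cap 366 [12. 20.] z 0.1836 mid [0.8864 1.1529 0.1847] [0.015  0.0154 0.0203]
cap 541 [184.  39.] z 0.1962 mid [0.8898 0.6287 0.2019] [0.0211 0.0346 0.0284]
cap 481 [110.  55.] z 0.2013 mid [0.7328 0.7942 0.2023] [0.0097 0.2302 0.0091]
cap 316 [456.  96.] z 0.2015 mid [ 0.7656 -0.0972  0.2032] [0.0111 0.1082 0.0114]
cap 114 [213. 137.] z 0.1869 mid [0.5143 0.4143 0.1856] [0.0287 0.0217 0.0073]
cap 349 [269. 155.] z 0.1487 mid [0.5209 0.2996 0.1482] [0.0442 0.0431 0.0075]
cap 496 [310. 213.] z 0.1812 mid [0.3682 0.188  0.1803] [0.0404 0.042  0.0075]
```

View pics/p_w.png

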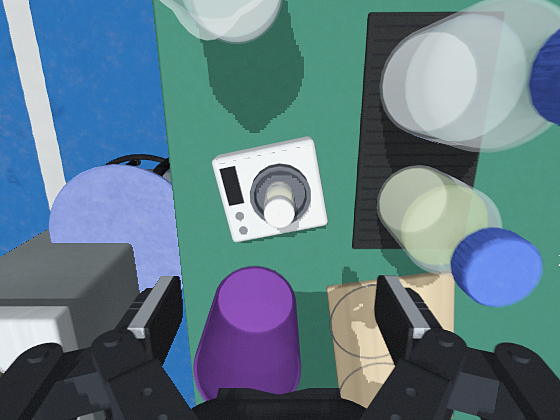

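The vial stands upright in the middle of the well, with its cap at (279,207) and its top at 84–87 mm against 84 mm expected. The small bottle goes back next.

Request:
{"fn": "move_arm", "kwargs": {
  "plan": [
    {"tx": 0,"ty": 0,"tz": 40,"ax": 0,"ay": 0,"az": 0,"hand": 1},
    {"tx": 40,"ty": -4,"tz": 50,"ax": 0,"ay": 0,"az": 0,"hand": 1},
    {"tx": 85,"ty": -8,"tz": 50,"ax": 0,"ay": 0,"az": 0,"hand": 1},
    {"tx": 126,"ty": -13,"tz": 40,"ax": 0,"ay": 0,"az": 0,"hand": 1},
    {"tx": 126,"ty": -13,"tz": 10,"ax": 0,"ay": 0,"az": 0,"hand": 1},
    {"tx": 126,"ty": -13,"tz": -20,"ax": 0,"ay": 0,"az": 0,"hand": 1},
    {"tx": 126,"ty": -13,"tz": -30,"ax": 0,"ay": 0,"az": 0,"hand": 1},
    {"tx": 126,"ty": -13,"tz": -30,"ax": 0,"ay": 0,"az": 0,"hand": 1}
  ]
}}

```text
time_s: 20.92
tcp_pos: [0.523, 0.3003, 0.1481]
eef_rot: [-0.0, 0.708, 0.706, -0.001]
contact_force: [0.2, -0.8, 0.8]
grip_width: 0.0855
gripper_force: 0.0
```

Request:
{"fn": "move_arm", "kwargs": {
  "plan": [
    {"tx": 0,"ty": 0,"tz": -6,"ax": 0,"ay": 0,"az": 0,"hand": 1},
    {"tx": 0,"ty": 0,"tz": -10,"ax": 0,"ay": 0,"az": 0,"hand": 1},
    {"tx": 0,"ty": 0,"tz": -10,"ax": 0,"ay": 0,"az": 0,"hand": 0},
    {"tx": 0,"ty": 0,"tz": -10,"ax": 0,"ay": 0,"az": 0,"hand": 0},
    {"tx": 0,"ty": 0,"tz": -10,"ax": 0,"ay": 0,"az": 0,"hand": 0},
    {"tx": 0,"ty": 0,"tz": -10,"ax": 0,"ay": 0,"az": 0,"hand": 0},
    {"tx": 0,"ty": 0,"tz": -10,"ax": 0,"ay": 0,"az": 0,"hand": 0},
    {"tx": 0,"ty": 0,"tz": -10,"ax": 0,"ay": 0,"az": 0,"hand": 0}
  ]
}}

```text
time_s: 21.92
tcp_pos: [0.5234, 0.3009, 0.1396]
eef_rot: [0.0, 0.708, 0.706, 0.0]
contact_force: [-1.6, -1.1, 6.2]
grip_width: 0.0399
gripper_force: 60.4
```

Request:
{"fn": "move_arm", "kwargs": {
  "plan": [
    {"tx": 0,"ty": 0,"tz": 12,"ax": 0,"ay": 0,"az": 0,"hand": 0},
    {"tx": 0,"ty": 0,"tz": 30,"ax": 0,"ay": 0,"az": 0,"hand": 0},
    {"tx": -1,"ty": -20,"tz": 40,"ax": 0,"ay": 0,"az": 0,"hand": 0},
    {"tx": -3,"ty": -55,"tz": 40,"ax": 0,"ay": 0,"az": 0,"hand": 0},
    {"tx": -5,"ty": -95,"tz": 40,"ax": 0,"ay": 0,"az": 0,"hand": 0},
    {"tx": -7,"ty": -135,"tz": 40,"ax": 0,"ay": 0,"az": 0,"hand": 0},
    {"tx": -9,"ty": -175,"tz": 40,"ax": 0,"ay": 0,"az": 0,"hand": 0},
    {"tx": -11,"ty": -210,"tz": 40,"ax": 0,"ay": 0,"az": 0,"hand": 0}
  ]
}}

```text
time_s: 22.92
tcp_pos: [0.5125, 0.0889, 0.1798]
eef_rot: [0.001, 0.708, 0.706, 0.0]
contact_force: [1.2, 0.4, -2.4]
grip_width: 0.0397
gripper_force: 60.8
```

Request:
{"fn": "move_arm", "kwargs": {
  "plan": [
    {"tx": -0.5,"ty": -15,"tz": 0,"ax": 0,"ay": 0,"az": 0,"hand": 0},
    {"tx": -1,"ty": -23.5,"tz": -8,"ax": 0,"ay": 0,"az": 0,"hand": 0},
    {"tx": -1,"ty": -23.5,"tz": -20,"ax": 0,"ay": 0,"az": 0,"hand": 0},
    {"tx": -1,"ty": -23.5,"tz": -30,"ax": 0,"ay": 0,"az": 0,"hand": 0},
    {"tx": -1,"ty": -23.5,"tz": -33,"ax": 0,"ay": 0,"az": 0,"hand": 0},
    {"tx": -1,"ty": -23.5,"tz": -33,"ax": 0,"ay": 0,"az": 0,"hand": 0}
  ]
}}

```text
time_s: 23.68
tcp_pos: [0.5112, 0.0677, 0.1455]
eef_rot: [-0.0, 0.708, 0.706, -0.0]
contact_force: [0.3, 0.8, -1.9]
grip_width: 0.0396
gripper_force: 60.8
```

Request:
{"fn": "move_arm", "kwargs": {
  "plan": [
    {"tx": 0,"ty": -0.5,"tz": -1.5,"ax": 0,"ay": 0,"az": 0,"hand": 0},
    {"tx": 0,"ty": -0.5,"tz": -3,"ax": 0,"ay": 0,"az": 0,"hand": 0},
    {"tx": 0,"ty": -0.5,"tz": -3.5,"ax": 0,"ay": 0,"az": 0,"hand": 0},
    {"tx": 0,"ty": -0.5,"tz": -3.5,"ax": 0,"ay": 0,"az": 0,"hand": 0}
  ]
}}

```text
time_s: 24.18
tcp_pos: [0.5117, 0.0668, 0.1435]
eef_rot: [0.001, 0.708, 0.706, 0.0]
contact_force: [-1.9, -0.7, 9.4]
grip_width: 0.0401
gripper_force: 62.6
```

Request:
{"fn": "move_arm", "kwargs": {
  "plan": [
    {"tx": 0,"ty": 0,"tz": 0.5,"ax": 0,"ay": 0,"az": 0,"hand": 0.6},
    {"tx": 0,"ty": 0,"tz": 0.5,"ax": 0,"ay": 0,"az": 0,"hand": 1},
    {"tx": 0,"ty": 0,"tz": 0.5,"ax": 0,"ay": 0,"az": 0,"hand": 1},
    {"tx": 0,"ty": 0,"tz": 0.5,"ax": 0,"ay": 0,"az": 0,"hand": 1},
    {"tx": 0,"ty": 0,"tz": 40,"ax": 0,"ay": 0,"az": 0,"hand": 1},
    {"tx": 0,"ty": 0,"tz": 90,"ax": 0,"ay": 0,"az": 0,"hand": 1},
    {"tx": 0,"ty": 40,"tz": 110,"ax": 0,"ay": 0,"az": 0,"hand": 1},
    {"tx": 3,"ty": 95,"tz": 110,"ax": 0,"ay": 0,"az": 0,"hand": 1}
  ]
}}

```text
time_s: 25.18
tcp_pos: [0.5156, 0.1612, 0.2541]
eef_rot: [0.001, 0.71, 0.704, 0.001]
contact_force: [1.1, 0.2, 0.2]
grip_width: 0.0851
gripper_force: 0.0
```

Request:
{"fn": "move_arm", "kwargs": {
  "plan": [
    {"tx": 2,"ty": 55,"tz": 0,"ax": 0,"ay": 0,"az": 0,"hand": 1},
    {"tx": 4,"ty": 110,"tz": 0,"ax": 0,"ay": 0,"az": 0,"hand": 1},
    {"tx": 6,"ty": 165,"tz": 0,"ax": 0,"ay": 0,"az": 0,"hand": 1},
    {"tx": 8,"ty": 215,"tz": 0,"ax": 0,"ay": 0,"az": 0,"hand": 1},
    {"tx": 8,"ty": 243,"tz": -20,"ax": 0,"ay": 0,"az": 0,"hand": 1},
    {"tx": 8,"ty": 243,"tz": -55,"ax": 0,"ay": 0,"az": 0,"hand": 1},
    {"tx": 8,"ty": 243,"tz": -68,"ax": 0,"ay": 0,"az": 0,"hand": 1},
    {"tx": 8,"ty": 243,"tz": -68,"ax": 0,"ay": 0,"az": 0,"hand": 1}
  ]
}}

```text
time_s: 26.18
tcp_pos: [0.5225, 0.4036, 0.1837]
eef_rot: [0.0, 0.708, 0.706, -0.001]
contact_force: [0.9, 0.3, 0.3]
grip_width: 0.085
gripper_force: 0.0
```

```bash
python3 - <<'E'
from h import *
from bench import bot
s,c=wrist(bot);print(s["tcp_pos"]);caps(c)
for n in("top","scene"):print(n);caps(bot.camera(n))
E
```

```text
[0.52246076 0.40361178 0.18366255]
cap 1473 [281. 245.] z 0.1858 mid [0.5232 0.4063 0.185 ] [0.0438 0.0382 0.0079]
top
cap 374 [223. 136.] z 0.1878 mid [0.5174 0.3997 0.2268] [0.0579 0.0402 0.0862]
cap 344 [276. 252.] z 0.1818 mid [0.3713 0.1861 0.1818] [0.0417 0.0411 0.0077]
cap 191 [440. 334.] z 0.1244 mid [ 0.4022 -0.1565  0.1244] [0.0219 0.0239 0.0076]
scene
cap 521 [13. 19.] z 0.1825 mid [0.8971 1.1537 0.1852] [0.0344 0.0202 0.0211]
cap 437 [111.  56.] z 0.2009 mid [0.7334 0.7945 0.2018] [0.011  0.2316 0.0095]
cap 320 [221. 133.] z 0.187 mid [0.5063 0.3994 0.2137] [0.0745 0.0365 0.0624]
cap 381 [383. 176.] z 0.153 mid [0.5093 0.0666 0.1521] [0.0433 0.0427 0.0078]
cap 488 [310. 213.] z 0.1812 mid [0.3682 0.1885 0.1802] [0.0399 0.0407 0.0073]
```

Request:
{"fn": "move_arm", "kwargs": {
  "plan": [
    {"tx": 0.5,"ty": 1,"tz": -6,"ax": 0,"ay": 0,"az": 0,"hand": 1},
    {"tx": 0.5,"ty": 1,"tz": -10.5,"ax": 0,"ay": 0,"az": 0,"hand": 1},
    {"tx": 0.5,"ty": 1,"tz": -10.5,"ax": 0,"ay": 0,"az": 0,"hand": 0},
    {"tx": 0.5,"ty": 1,"tz": -10.5,"ax": 0,"ay": 0,"az": 0,"hand": 0},
    {"tx": 0.5,"ty": 1,"tz": -10.5,"ax": 0,"ay": 0,"az": 0,"hand": 0},
    {"tx": 0.5,"ty": 1,"tz": -10.5,"ax": 0,"ay": 0,"az": 0,"hand": 0},
    {"tx": 0.5,"ty": 1,"tz": -10.5,"ax": 0,"ay": 0,"az": 0,"hand": 0},
    {"tx": 0.5,"ty": 1,"tz": -10.5,"ax": 0,"ay": 0,"az": 0,"hand": 0}
  ]
}}

```text
time_s: 27.32
tcp_pos: [0.5231, 0.4058, 0.1744]
eef_rot: [0.0, 0.708, 0.706, 0.001]
contact_force: [0.8, -0.0, 5.7]
grip_width: 0.041
gripper_force: 60.7
```

Request:
{"fn": "move_arm", "kwargs": {
  "plan": [
    {"tx": 0,"ty": 0,"tz": 12,"ax": 0,"ay": 0,"az": 0,"hand": 0},
    {"tx": 0,"ty": 0,"tz": 30,"ax": 0,"ay": 0,"az": 0,"hand": 0},
    {"tx": -3,"ty": -30,"tz": 40,"ax": 0,"ay": 0,"az": 0,"hand": 0},
    {"tx": -7,"ty": -65,"tz": 40,"ax": 0,"ay": 0,"az": 0,"hand": 0},
    {"tx": -11,"ty": -100,"tz": 40,"ax": 0,"ay": 0,"az": 0,"hand": 0},
    {"tx": -15,"ty": -135,"tz": 40,"ax": 0,"ay": 0,"az": 0,"hand": 0},
    {"tx": -19,"ty": -170,"tz": 40,"ax": 0,"ay": 0,"az": 0,"hand": 0},
    {"tx": -22,"ty": -205,"tz": 40,"ax": 0,"ay": 0,"az": 0,"hand": 0}
  ]
}}

```text
time_s: 28.32
tcp_pos: [0.5006, 0.1996, 0.2147]
eef_rot: [0.0, 0.708, 0.706, 0.0]
contact_force: [0.4, 1.0, -3.1]
grip_width: 0.0408
gripper_force: 61.5
```

Request:
{"fn": "move_arm", "kwargs": {
  "plan": [
    {"tx": -1.5,"ty": -20,"tz": 0,"ax": 0,"ay": 0,"az": 0,"hand": 0},
    {"tx": -3,"ty": -32.5,"tz": -8,"ax": 0,"ay": 0,"az": 0,"hand": 0},
    {"tx": -3,"ty": -32.5,"tz": -20,"ax": 0,"ay": 0,"az": 0,"hand": 0},
    {"tx": -3,"ty": -32.5,"tz": -30,"ax": 0,"ay": 0,"az": 0,"hand": 0},
    {"tx": -3,"ty": -32.5,"tz": -34,"ax": 0,"ay": 0,"az": 0,"hand": 0},
    {"tx": -3,"ty": -32.5,"tz": -34,"ax": 0,"ay": 0,"az": 0,"hand": 0}
  ]
}}

```text
time_s: 29.08
tcp_pos: [0.4976, 0.1688, 0.1794]
eef_rot: [-0.0, 0.708, 0.707, -0.0]
contact_force: [0.4, 0.8, -3.4]
grip_width: 0.0407
gripper_force: 61.5
```

Request:
{"fn": "move_arm", "kwargs": {
  "plan": [
    {"tx": 0,"ty": 0,"tz": -1,"ax": 0,"ay": 0,"az": 0,"hand": 0},
    {"tx": 0,"ty": 0,"tz": -2,"ax": 0,"ay": 0,"az": 0,"hand": 0},
    {"tx": 0,"ty": 0,"tz": -2,"ax": 0,"ay": 0,"az": 0,"hand": 0}
  ]
}}

```text
time_s: 29.45
tcp_pos: [0.4982, 0.1686, 0.1785]
eef_rot: [0.0, 0.708, 0.706, 0.001]
contact_force: [-0.7, 0.3, 2.7]
grip_width: 0.0411
gripper_force: 62.1
```

Contact made; I'll release and retreat.

Request:
{"fn": "move_arm", "kwargs": {
  "plan": [
    {"tx": 0,"ty": -0.5,"tz": -0.5,"ax": 0,"ay": 0,"az": 0,"hand": 0},
    {"tx": 0,"ty": -0.5,"tz": -0.5,"ax": 0,"ay": 0,"az": 0,"hand": 0.6},
    {"tx": 0,"ty": -0.5,"tz": -0.5,"ax": 0,"ay": 0,"az": 0,"hand": 1},
    {"tx": 0,"ty": -0.5,"tz": -0.5,"ax": 0,"ay": 0,"az": 0,"hand": 1},
    {"tx": 0,"ty": -0.5,"tz": -0.5,"ax": 0,"ay": 0,"az": 0,"hand": 1},
    {"tx": 0,"ty": 0,"tz": 40,"ax": 0,"ay": 0,"az": 0,"hand": 1},
    {"tx": 0,"ty": 0,"tz": 90,"ax": 0,"ay": 0,"az": 0,"hand": 1},
    {"tx": -20,"ty": 0,"tz": 140,"ax": 0,"ay": 0,"az": 0,"hand": 1}
  ]
}}

```text
time_s: 30.45
tcp_pos: [0.4783, 0.1676, 0.319]
eef_rot: [-0.0, 0.709, 0.706, 0.0]
contact_force: [0.9, -0.4, -0.0]
grip_width: 0.0855
gripper_force: 0.0
```

Request:
{"fn": "move_arm", "kwargs": {
  "plan": [
    {"tx": -40,"ty": 0,"tz": 40,"ax": 0,"ay": 0,"az": 0,"hand": 1},
    {"tx": -70,"ty": 0,"tz": 80,"ax": 0,"ay": 0,"az": 0,"hand": 1},
    {"tx": -70,"ty": 0,"tz": 80,"ax": 0,"ay": 0,"az": 0,"hand": 1},
    {"tx": -70,"ty": 0,"tz": 80,"ax": 0,"ay": 0,"az": 0,"hand": 1}
  ]
}}

```text
time_s: 30.95
tcp_pos: [0.4081, 0.1674, 0.3975]
eef_rot: [0.0, 0.708, 0.706, -0.0]
contact_force: [-0.2, -0.3, 0.5]
grip_width: 0.0855
gripper_force: 0.0
```

```bash
python3 - <<'E'
from h import *
from bench import bot
s,c=wrist(bot);print(s["tcp_pos"],s["contact_force"],s["time_s"]);caps(c);cv2.imwrite("pics/f_w.png",c["frame"][:,:,::-1])
c=bot.camera("scene");caps(c);cv2.imwrite("pics/f_sc.png",c["frame"][:,:,::-1])
E
```

```text
[0.40806124 0.16741385 0.3974574 ] [-0.18977367 -0.28069133  0.52351032] 30.95
cap 220 [247. 150.] z 0.1812 mid [0.3712 0.187  0.1798] [0.0429 0.0437 0.0068]
cap 345 [360. 170.] z 0.1911 mid [0.4984 0.167  0.1902] [0.0428 0.0432 0.0079]
cap 241 [356. 239.] z 0.1523 mid [0.5096 0.0702 0.1512] [0.0438 0.0347 0.0073]
cap 465 [276. 366.] z 0.1245 mid [ 0.4029 -0.155   0.1232] [0.0244 0.0247 0.0074]
cap 262 [10. 20.] z 0.182 mid [0.8854 1.1557 0.1845] [0.0123 0.0189 0.0205]
cap 599 [184.  38.] z 0.2053 mid [0.8948 0.6233 0.2089] [0.0323 0.024  0.026 ]
cap 530 [109.  55.] z 0.2017 mid [0.7332 0.7958 0.203 ] [0.0113 0.2313 0.0099]
cap 522 [474.  95.] z 0.2025 mid [ 0.7661 -0.1389  0.2033] [0.0123 0.1889 0.0087]
cap 454 [333. 159.] z 0.1911 mid [0.498  0.1675 0.1903] [0.0442 0.0437 0.0083]
cap 395 [383. 176.] z 0.153 mid [0.509  0.0664 0.1522] [0.0441 0.0432 0.0077]
cap 500 [310. 213.] z 0.1812 mid [0.3683 0.188  0.1802] [0.0393 0.0419 0.0078]
cap 342 [497. 254.] z 0.1235 mid [ 0.4018 -0.1557  0.1227] [0.025  0.0247 0.0079]
```

View pics/f_w.png

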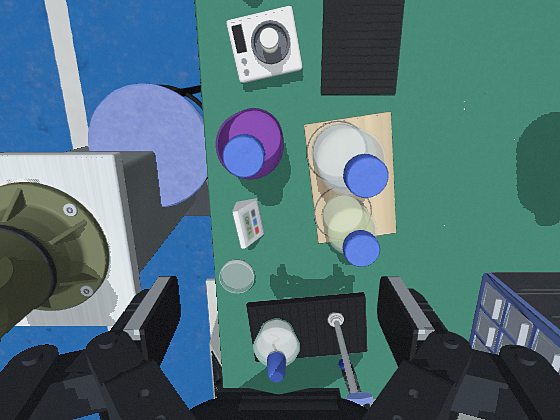

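View pics/f_sc.png

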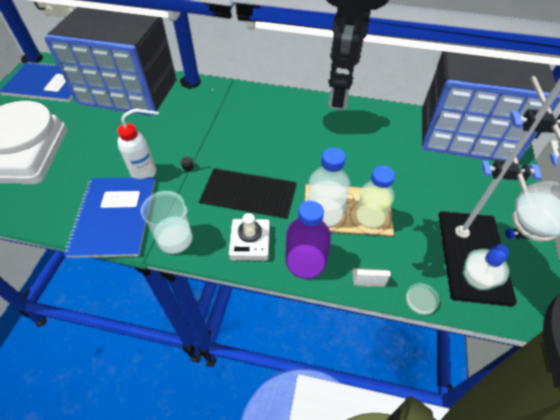

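Both bottles are back on their circles, with caps at (333,159) and (383,176) in the scene view, within about 1–2 mm of where they started. The vial stands in the well at (249,225), the timer and beaker haven't moved, and the gripper is clear.

```bash
python3 -c "
from bench import bot
print(bot.finish_job())"
```

```text
the job is handed in; nothing more can be done
None
```

The job is handed in at about 31 s of the 99 s allowed: the vial stands upright in the reader well, both bottles are back in their own places on the stand, and the timer and beaker were not touched.

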